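Draw wax blanks from the hopper and bring them to the cork mat

ROBOT

A 6-joint arm with a two-finger parallel gripper is mounted at the origin on the work surface. World frame = base frame: x ahead of the robot, y to its left, z up, the work surface at z = 0. Lengths are in m, angles in rad, forces in N, time in s.
With the tool pointing down it reaches from about 0.35 to 0.775 m from the base axis. Payload 7.3 kg.
Tool frame: the origin (TCP) lies at the very end of the fingers, on their centre line; the grasp point (between the pads) lies 19 mm behind it (robot.tcp_to_grasp is the z of the grasp point in the tool frame, in m); z points along the fingers, y is the line along which they close (so a half turn about z gives the same grasp; the last joint's range is limited). The gripper opens to 92 mm and grips with 3 to 60 N. Pads are 19 mm wide; open, the fingers measure 130 mm over their backs; the gripper's body (75 mm by 190 mm) begins 47 mm behind the grasp point.
Start: joints at [-1.314, 0.342, 1.524, -0, 1.275, -0.146], TCP at [0.206, -0.483, 0.227] pointing down, gripper open.
Joint ranges: [-2.53, 2.53], [-0.77, 2.02], [0.04, 2.7], [-1, 4.14], [0.28, 2.66], [-3.11, 3.11]. Speed limits (rad/s): [2.57, 2.57, 3.14, 3.14, 3.14, 3.14].

INTERFACE

Orientations are given as [roll, pitch, yaw] about the fixed x, y, z axes, in that order (R = Rz(yaw) Ry(pitch) Rx(roll)).
In Python, from cell import monitor, read_camera, get_calibration, job, robot gives the robot as it stands. The module is installed in compiled form; this text tells all that it offers.
- The arm moves only by the tool send_rows, never from a script. Its argument "targets" is a list of rows, each an object with "translation": the shift along the tool's x, y, z in cm, a list of three; "spin": the turn about the tool's z in degrees; "jaw": the opening, from 0 (shut) to 1 (fully open). A call has exactly 5 rows; each row is the pose to reach, as a shift and turn from the pose commanded when the call began, along the tool's axes at that moment; what a row does not reach only later rows make up. A row lasts 1/10 s, in which the tool goes at most 50 mm and 8.59 degrees, less where a joint would pass 70% of its speed; a pose out of reach is approached as far as the arm can. A call with a gripper value outside its range is refused whole. The fingers move at their own pace and stop on an object; "force" is the grip in N (left out, the last holds). Time passes only in rows, so rows that repeat a pose let the fingers close, or fill a call up. It gives the time, the measured TCP pose, the force, the opening and the grip force at its end, in the units of the state.
- monitor.observe(): the state, without advancing time (a new reading comes with each control period).
- read_camera(name): name is "scene" or "top" or "wrist"; returns (picture, depth): 384x512x3 uint8, red, green, blue; 384x512 float32, m along the optical axis (not along the pixel's ray), 0 where there is no reading.
- get_calibration(name): a dict with "intrinsics" (3x3 intrinsics, pixels), "origin" and "orientation" of the camera in the world; the wrist camera has in their place "hand_eye" (4x4, takes a point from camera to tool coordinates, whose origin is the TCP and whose axes are the flange's). Camera axes: x right, y up, looking along -z (the intrinsics and any distortion apply to the point x, -y, -z); pixel columns grow to the right and rows downward; lengths in m; the calibration is good to about 2 mm. A picture is of the moment at which its call begins: read the wrist's pose just before it. get_calibration takes no time and is no camera call.
- job.hand_in(): hands the job in; it is judged then, once.
The state is a dict: "time": time; "qpos": joint angles; "qvel": joint speeds; "joint_efforts": joint torques, N m; "tool_pos": TCP position; "tool_rot": TCP orientation; "contact_force": force on the tool from outside, world axes, zero at the start; "torque": the same for the moment, N m; "opening": finger opening in m; "grip_force": force on a finger pad.
Only numpy, scipy, OpenCV 4.12 (cv2) and the standard library are available. Lean on these libraries where they do the work, as an engineer would, in place of code of your own. Each camera call takes 0.05 s, during which the arm holds its last target. There are 200 camera calls.

TASK

Bring me the wax blanks: take the scoop whose handle is tucked under the riser, stand it under the hopper, slide the shutter open so that all three blanks drop into the scoop, and slide the shutter fully shut again. Then set the scoop with its three blanks down upright, its box in the middle of the brown cork mat. Leave the other things on the bench where they are.

Things in the scene. Friction and masses are not known exactly. Their poses are not given: they have to be found in the camera images.
- hopper: Blue gravity hopper on four fixed legs. Origin on the bench, straight below the middle of its throat; x points from its open front (robot side) to its back, y to its left. Legs (9 mm thick) at x = +-42, y = +-53 mm, 97 mm free between left and right. Below the shutter (underside at 70 mm height) it is empty from front to back.
- hopper_throat (a point): Middle of the bottom of the throat, 78 mm above the hopper's origin, same axes. The throat is 70 mm long in x, 27 mm wide in y, up to 150 mm height, with blue sides and clear ends (outer faces x = +-39 mm); above it a mouth flares to 90 mm in y, top at 178 mm height. Three wax blanks lie in it along x, stacked; they fall straight down when the shutter opens.
- shutter (a joint): Flat steel slide shutter under the hopper's throat, moves along the hopper's -y (to the right seen from the robot): 0 = fully closed, 0.055 m = fully open; the bottom of the throat is quite clear from 0.035 m on. Starts closed or nearly so. Slides with about 2 N of friction and stays where it is left.
- shutter_grip (a point): Point in the shutter's upright red grip, 88 mm to the hopper's right (hopper -y) of the throat's middle when closed, at 112 mm height. The grip is a plate 14 mm thick along the hopper's x, 36 mm along its y, from 76 to 126 mm height.
- scoop: Open-topped aluminium scoop that catches the blanks: box 100 mm (x) x 62 mm (y) x 50 mm high, walls and floor 4 mm, with a dark straight handle sticking out towards its -x. Origin: centre of the box's underside (the handle not counted); z up out of the mouth. About 0.11 kg. Starts upright, the handle tucked under the riser, the box before it.
- scoop_handle (a point): Point in the scoop's handle at x = -112, y = 0, z = 38 mm of the scoop. The handle is a bar 14 mm wide (y), 20 mm high (z 28 to 48 mm), from x = -49 to -137 mm.
- riser: Fixed low wooden bench riser: board 140 mm (x) x 240 mm (y), underside at 80 and top at 90 mm height, on four corner legs (12 mm thick, at x = +-62, y = +-112 mm), jars and a carton on it up to 155 mm height (all at x > 8 mm). Origin on the bench below its centre; its front edge is at x = -70 mm, open underneath.
- cork_mat: Round brown cork mat, 130 mm across, 3 mm thick, fixed to the bench. Origin: its centre, on the bench.
- green_mat: Round green mat of the same size, not wanted. Origin: its centre, on the bench.
- wax1_center (a point): Centre of a wax blank (green, lowest in the hopper): rigid round bar 22 mm in diameter, 64 mm long, about 0.03 kg, its length along the point's x.
- wax2_center (a point): Centre of a wax blank (blue, middle in the hopper): rigid round bar 22 mm in diameter, 64 mm long, about 0.03 kg, its length along the point's x.
- wax3_center (a point): Centre of a wax blank (orange, uppermost in the hopper): rigid round bar 22 mm in diameter, 64 mm long, about 0.03 kg, its length along the point's x.
- stone_box_a: Bystander: white open stone box 70 x 70 x 22 mm with blue stones. Origin at its underside.
- stone_box_b: Bystander: white open stone box 70 x 70 x 22 mm with red stones. Origin at its underside.
- wire_spool: Bystander: brass wire spool, 80 mm across, 46 mm high. Origin at its underside.
- hammer: Bystander: hammer lying down, 200 mm long. Origin at its underside, within its length.
- graver: Bystander: screwdriver-shaped graver lying down, 160 mm long. Origin at its underside, within its length.
- glue: Bystander: white glue bottle, 44 mm across, 110 mm high, blue cap. Origin at its underside.
- anvil: Bystander: small steel anvil, 60 x 155 x 74 mm. Origin at its underside.
Things that resemble listed ones, but are neither listed nor needed, are in the scene too. What is shaped like the scoop but yellow is not meant.

How it is judged:
On the way, in this order (a step that is already met when the one before it is completed fails the run):
1. all three blanks have dropped into the scoop while the shutter is open (x of wax1_center in the frame of scoop between -0.03 and 0.03 m and y of wax1_center in the frame of scoop between -0.028 and 0.028 m and z of wax1_center in the frame of scoop between 0 and 0.05 m and x of wax2_center in the frame of scoop between -0.03 and 0.03 m and y of wax2_center in the frame of scoop between -0.028 and 0.028 m and z of wax2_center in the frame of scoop between 0 and 0.05 m and x of wax3_center in the frame of scoop between -0.03 and 0.03 m and y of wax3_center in the frame of scoop between -0.028 and 0.028 m and z of wax3_center in the frame of scoop between 0 and 0.05 m and value of joint shutter above 0.015 m), for 0.2 s.
2. the shutter is shut again with the blanks in the scoop (x of wax1_center in the frame of scoop between -0.03 and 0.03 m and y of wax1_center in the frame of scoop between -0.028 and 0.028 m and z of wax1_center in the frame of scoop between 0 and 0.05 m and x of wax2_center in the frame of scoop between -0.03 and 0.03 m and y of wax2_center in the frame of scoop between -0.028 and 0.028 m and z of wax2_center in the frame of scoop between 0 and 0.05 m and x of wax3_center in the frame of scoop between -0.03 and 0.03 m and y of wax3_center in the frame of scoop between -0.028 and 0.028 m and z of wax3_center in the frame of scoop between 0 and 0.05 m and value of joint shutter below 0.006 m), for 0.2 s.
At the end, for the whole second after the job is handed in: The scoop stands upright (within 0.1 rad) and still on the cork mat, the centre of its box within 35 mm of the mat's centre, all three blanks lie inside its box below the rim, and the shutter is shut to within 6 mm (all of step 2 and horizontal distance between scoop and cork_mat below 0.035 m and angle between scoop's own z axis and vertical below 0.1 rad and height (world z) of scoop below 0.008 m and linear speed of scoop below 0.02 m/s); the robot touches nothing.
It fails at once if another thing on the bench is pushed more than 40 mm (distance of any of stone_box_a, stone_box_b, wire_spool, hammer, graver, glue, anvil from where it was at the start of the episode above 0.04 m).
It also fails if it takes over 72 s, if anything falls off the work surface, if the arm or the gripper's body presses on something with over 40 N, if the wrist force passes 120 N, or if a joint passes its speed limit or range.

## Working session

There is one attempt and no reset: what is moved stays moved. The work goes in short steps, Python scripts to look and compute and a tool call to move; the robot and the scene stay as the last step left them, time stands still between calls to the robot, and variables do not carry over. Pictures are saved under pics/ and viewed, at most 10 in all, crops included, and the job is handed in when it is done.

Besides the shell and the picture viewer there is one more tool, called after ">>>" as name([rows], argument=value, ...), one row to a line, values as JSON. send_rows: Moves the arm, as the interface text tells. Its arguments: {"type":"object","properties":{"targets":{"type":"array"},"force":{"type":"number"}},"required":["targets"]}

```bash
mkdir -p pics; cat > h.py <<'E'
import numpy as np, cv2
from scipy.spatial.transform import Rotation as R
from cell import monitor, read_camera, get_calibration, job, robot
def rot(o):
    o=np.array(o,float)
    return o if o.shape==(3,3) else (R.from_euler('xyz',o).as_matrix() if o.size==3 else R.from_quat(o).as_matrix())
def cam(name,st=None):
    c=get_calibration(name);K=np.array(c['intrinsics'])
    if name=='wrist':
        T=np.eye(4);T[:3,:3]=rot(st['tool_rot']);T[:3,3]=st['tool_pos'];T=T@np.array(c['hand_eye'])
        return K,T[:3,3],T[:3,:3]
    return K,np.array(c['origin']),rot(c['orientation'])
def cloud(name,d,st=None):
    K,o,M=cam(name,st);v,u=np.mgrid[:d.shape[0],:d.shape[1]]
    P=np.stack([(u-K[0,2])/K[0,0]*d,-(v-K[1,2])/K[1,1]*d,-d],-1)@M.T+o
    P[d==0]=np.nan
    return P
def onplane(name,u,v,z,st=None):
    K,o,M=cam(name,st);r=M@np.array([(u-K[0,2])/K[0,0],-(v-K[1,2])/K[1,1],-1])
    return o+r*(z-o[2])/r[2]
E
python3 - <<'E'
from h import *
print(monitor.observe())
for n in('scene','top','wrist'):
    c=get_calibration(n);print({k:np.round(v,3).tolist() if not isinstance(v,str) else v for k,v in c.items()})
    if n!='wrist':
        p,d=read_camera(n);np.savez('pics/%s0.npz'%n,p=p,d=d);cv2.imwrite('pics/%s0.png'%n,cv2.resize(p[:,:,::-1],(800,600)))
E
```

```text
{'time': 0.0, 'qpos': array([-1.31397648e+00,  3.42698886e-01,  1.52502027e+00, -1.47972559e-05,
        1.27538062e+00, -1.45995088e-01]), 'qvel': array([-5.06428585e-05, -9.25302326e-05,  8.43511022e-05, -2.36203627e-04,
        1.51401315e-03,  1.21976103e-03]), 'joint_efforts': array([-2.91107077e-03, -4.31250215e+01, -2.44223589e+01,  7.14996387e-02,
        5.59731235e-02, -1.53703463e-04]), 'tool_pos': array([ 0.2057199 , -0.48257656,  0.22605619]), 'tool_rot': array([-3.14009951e+00, -2.05252474e-04,  4.02819097e-01]), 'contact_force': array([ 0.60421936,  0.05378797, -0.29600608]), 'torque': array([-0.0227978 , -0.00293979, -0.00372763]), 'grip_force': 0.0, 'opening': 0.09205890306215252}
{'intrinsics': [[351.384, 0.0, 253.628], [0.0, 351.384, 194.898], [0.0, 0.0, 1.0]], 'origin': [0.872, 0.642, 0.912], 'orientation': [0.775, -0.013, 2.622]}
{'intrinsics': [[374.749, 0.0, 253.5], [0.0, 374.749, 192.481], [0.0, 0.0, 1.0]], 'origin': [0.401, -0.012, 1.231], 'orientation': [0.082, -0.014, -1.572]}
{'intrinsics': [[345.802, 0.0, 260.201], [0.0, 345.802, 188.382], [0.0, 0.0, 1.0]], 'hand_eye': [[-0.0, 0.956, 0.293, 0.08], [1.0, -0.0, 0.001, 0.001], [0.001, 0.293, -0.956, -0.159], [0.0, 0.0, 0.0, 1.0]]}
```

View pics/top0.png

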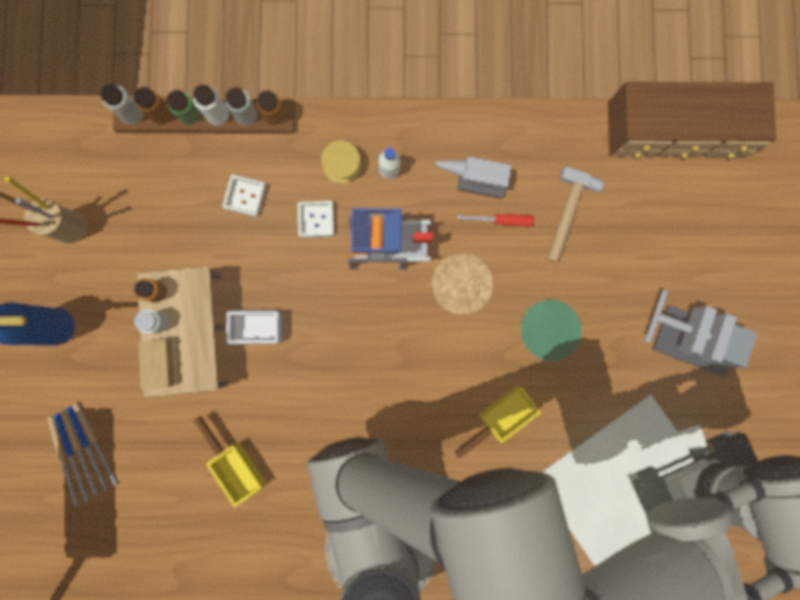

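View pics/scene0.png

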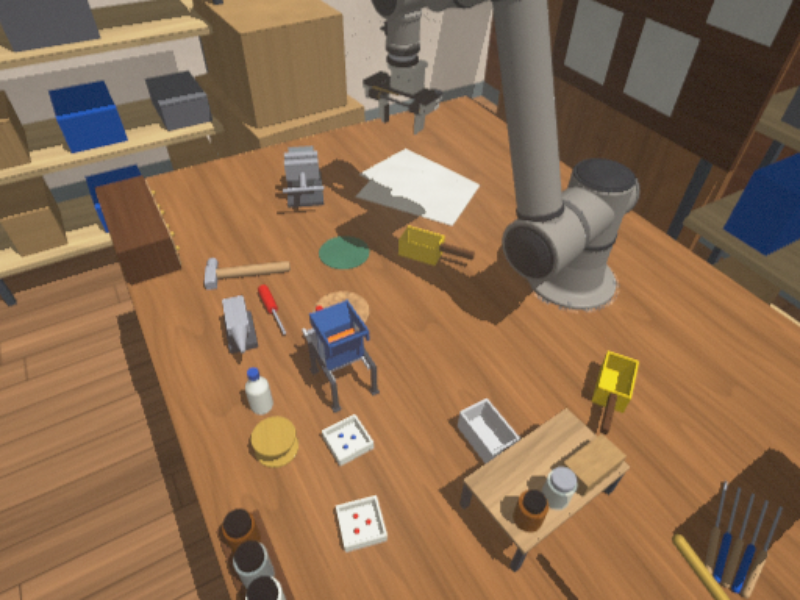

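Top view (800×600 px): the candidates for the scoop are the grey box at (253,327) with its handle under the riser, the yellow scoop at (237,472) and the yellow scoop at (510,413). The description (aluminium, tucked under the riser) picks the grey one. The hopper is at (380,232) with its red grip at (423,237), the cork mat at (462,284) and the green mat at (551,330).

```bash
python3 - <<'E'
from h import *
z=np.load('pics/top0.npz');p,d=z['p'],z['d'];P=cloud('top',d);hsv=cv2.cvtColor(p,cv2.COLOR_RGB2HSV)
def box(u0,u1,v0,v1):
    m=np.zeros(d.shape,bool);s=1.5625;m[int(v0/s):int(v1/s),int(u0/s):int(u1/s)]=1;return m&~np.isnan(P[...,2])
def rect(n,m):
    r=cv2.minAreaRect(P[m][:,:2].astype(np.float32));print(n,m.sum(),'c',np.round(r[0],4),'size',np.round(r[1],4),'ang',round(r[2],1),'z',np.round(np.percentile(P[m][:,2],[5,50,95]),4))
Z=P[...,2];H,S,V=[hsv[...,i] for i in range(3)]
m=box(600,700,500,540);print('bench z',np.nanmedian(Z[box(300,400,380,420)]))
rect('scoop rim',box(222,290,300,355)&(Z>.035)&(Z<.06))
rect('riser board',box(130,220,260,400)&(Z>.08)&(Z<.1))
b=box(340,445,195,275)
rect('hopper mouth',b&(Z>.165)&(H>100)&(H<130)&(S>100))
rect('mouth all',b&(Z>.165))
rect('red grip',b&((H<8)|(H>172))&(S>150)&(Z>.1)&(Z<.14))
rect('orange',b&(H>5)&(H<20)&(S>150)&(Z>.08))
rect('steel shutter',b&(S<80)&(Z>.06)&(Z<.09))
rect('feet',b&(Z>.02)&(Z<.06)&(S<200))
def ell(n,m,zz):
    c=max(cv2.findContours(m.astype(np.uint8),0,2)[0],key=cv2.contourArea);e=cv2.fitEllipse(c);print(n,onplane('top',*e[0],zz),np.array(e[1])/374.7*1.23)
ell('green',box(515,590,295,365)&(H>60)&(H<90)&(S>60),.003)
c=box(425,500,245,320);print('corkhsv',hsv[int(284/1.5625),int(462/1.5625)],'wood',hsv[int(330/1.5625),int(440/1.5625)])
ell('cork',c&(Z>.0015)&(V>150)&(Z<.03),.003)
im=p[100:250,130:330,::-1];cv2.imwrite('pics/crop0.png',cv2.resize(im,(800,600),interpolation=cv2.INTER_CUBIC))
E
```

```text
bench z 0.0009377944737760657
scoop rim 179 c [0.4462 0.2664] size [0.0604 0.1121] ang 1.9 z [0.0383 0.0498 0.0547]
riser board 2664 c [0.4371 0.3969] size [0.24   0.1404] ang 5.2 z [0.0873 0.091  0.095 ]
hopper mouth 136 c [0.6168 0.0094] size [0.0823 0.0741] ang 89.9 z [0.1655 0.1729 0.1797]
mouth all 422 c [0.6193 0.0097] size [0.0893 0.0793] ang 89.6 z [0.1661 0.175  0.1803]
red grip 60 c [ 0.6169 -0.0791] size [0.0332 0.012 ] ang 89.6 z [0.1032 0.1253 0.1289]
orange 112 c [ 0.6228 -0.0379] size [0.0555 0.1116] ang 0.3 z [0.1361 0.1413 0.1452]
steel shutter 543 c [ 0.6185 -0.0134] size [0.1592 0.0929] ang 89.6 z [0.0729 0.0775 0.0881]
feet 15 c [0.5884 0.0297] size [0.1417 0.068 ] ang 52.7 z [0.0233 0.0423 0.0593]
green [ 0.44737977 -0.35046533  0.003     ] [0.10313245 0.12141135]
corkhsv [ 18  97 206] wood [ 15 132 174]
cork [ 0.53318962 -0.16896794  0.003     ] [0.1449346  0.14622702]
```

View pics/crop0.png

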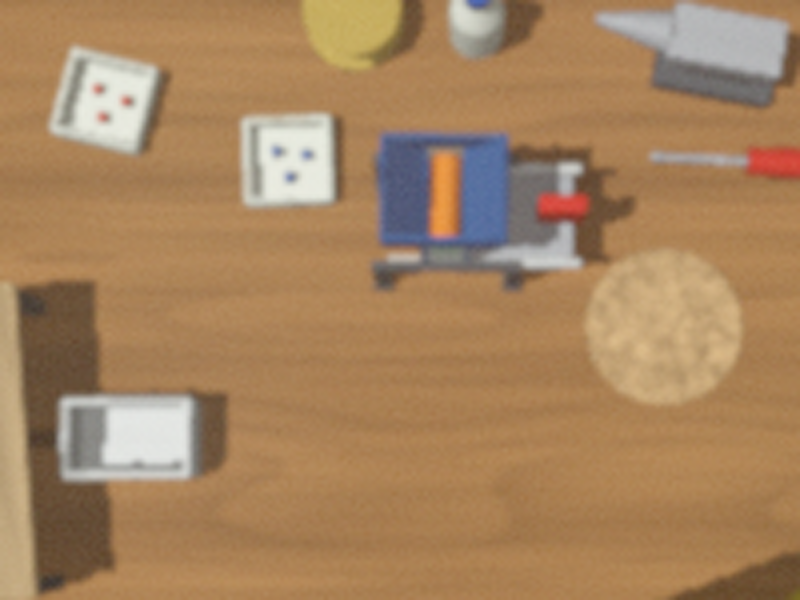

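Crop: the grey scoop's rim spans (60,395)–(200,480), and its dark handle enters the shade under the riser at (40,438). It is the wanted scoop. The cork mat is centred at (664,326), and the hopper, with its orange blank, is square to the bench axes.

```bash
cat >> h.py <<'E'
def go(*wps):
    """print tool-frame translation (cm) and spin (deg) from the present pose to world x,y,z,yaw(deg) waypoints"""
    s=monitor.observe();M=rot(s['tool_rot']);y0=np.degrees(s['tool_rot'][2])
    print('t',round(s['time'],2),'tcp',np.round(s['tool_pos'],4),'yaw',round(y0,2),'open',round(s['opening'],4),'F',np.round(s['contact_force'],1))
    for w in wps:
        print(w,'->',np.round(M.T@(np.array(w[:3])-s['tool_pos'])*100,2),'spin',round(-((w[3]-y0+180)%360-180),1))
E
python3 - <<'E'
from h import *
f=lambda x,y:(130+(x-2)/4,100+(y-2)/4)
for n,c,z in [('rimTL',(60,396),.05),('rimTR',(196,395),.05),('rimBR',(199,479),.05),('rimBL',(60,480),.05),('cork',(664,326),.003),('legFL',(384,283),.0),('legFR',(513,283),0),('mTL',(380,134),.178),('mTR',(507,134),.178),('mBR',(507,245),.178),('mBL',(380,243),.178),('gripL',(538,208),.126),('gripR',(588,208),.126)]:
    print(n,np.round(onplane('top',*f(*c),z),4))
go((.5,-.2,.25,60),(.446,.266,.20,91))
E
```

```text
rimTL [0.4791 0.3139 0.05  ]
rimTR [0.4799 0.2072 0.05  ]
rimBR [0.4139 0.2039 0.05  ]
rimBL [0.4132 0.3124 0.05  ]
cork [ 0.54   -0.1686  0.003 ]
legFL [0.5761 0.0628 0.    ]
legFR [ 0.5762 -0.044   0.    ]
mTL [0.658  0.0553 0.178 ]
mTR [ 0.6582 -0.0353  0.178 ]
mBR [ 0.5781 -0.0352  0.178 ]
mBL [0.5794 0.0549 0.178 ]
gripL [ 0.6148 -0.0595  0.126 ]
gripR [ 0.6148 -0.0969  0.126 ]
t 0.1 tcp [ 0.2057 -0.4826  0.2261] yaw 23.08 open 0.092 F [ 0.5 -0.4  0.2]
(0.5, -0.2, 0.25, 60) -> [ 38.15 -14.47  -2.36] spin -36.9
(0.446, 0.266, 0.2, 91) -> [ 51.45 -59.45   2.7 ] spin -67.9
```

>>> send_rows([
  {"translation": [4.4, -1.6, -1], "spin": -7, "jaw": 1},
  {"translation": [8.8, -3.2, -2], "spin": -14, "jaw": 1},
  {"translation": [13.2, -4.8, -2.4], "spin": -21, "jaw": 1},
  {"translation": [17.6, -6.4, -2.4], "spin": -28, "jaw": 1},
  {"translation": [22, -8, -2.4], "spin": -35, "jaw": 1},
])

```text
time: 0.6
tool_pos: [0.3778, -0.3216, 0.2507]
tool_rot: [-3.142, 0.0, 1.018]
contact_force: [0.7, -0.6, 0.2]
opening: 0.092
grip_force: 0.0
```

```bash
python3 -c "
from h import *
go((.48,-.1,.24,91),(.446,.2605,.20,91))"
```

```text
t 0.6 tcp [ 0.3778 -0.3216  0.2507] yaw 58.35 open 0.092 F [ 0.7 -0.6  0.2]
(0.48, -0.1, 0.24, 91) -> [24.23 -2.93  1.07] spin -32.7
(0.446, 0.2605, 0.2, 91) -> [ 53.13 -24.75   5.07] spin -32.7
```

>>> send_rows([
  {"translation": [4.8, -0.6, 0.3], "spin": -6.5, "jaw": 1},
  {"translation": [9.6, -1.2, 0.6], "spin": -13, "jaw": 1},
  {"translation": [14.4, -1.8, 0.9], "spin": -19.5, "jaw": 1},
  {"translation": [19.2, -2.4, 1], "spin": -26, "jaw": 1},
  {"translation": [24, -3, 1], "spin": -32.5, "jaw": 1},
])

```text
time: 1.1
tool_pos: [0.4785, -0.1016, 0.2403]
tool_rot: [-3.141, -0.0, 1.585]
contact_force: [0.6, -0.6, 0.5]
opening: 0.0916
grip_force: 0.0
```

```bash
python3 -c "
from h import *
go((.446,.2605,.20,91))"
```

```text
t 1.1 tcp [ 0.4785 -0.1016  0.2403] yaw 90.84 open 0.0916 F [ 0.6 -0.6  0.5]
(0.446, 0.2605, 0.2, 91) -> [36.25 -2.72  4.04] spin -0.2
```

>>> send_rows([
  {"translation": [4.5, -0.3, 0], "spin": 0, "jaw": 1},
  {"translation": [9, -0.7, 0], "spin": 0, "jaw": 1},
  {"translation": [13.5, -1, 0], "spin": 0, "jaw": 1},
  {"translation": [18, -1.3, 0], "spin": 0, "jaw": 1},
  {"translation": [22, -1.6, 0], "spin": 0, "jaw": 1},
])

```text
time: 1.6
tool_pos: [0.4593, 0.1183, 0.2405]
tool_rot: [-3.141, -0.0, 1.581]
contact_force: [1.0, 0.3, -0.1]
opening: 0.0919
grip_force: 0.0
```

>>> send_rows([
  {"translation": [4.5, -0.3, 1], "spin": 0, "jaw": 1},
  {"translation": [9, -0.7, 2], "spin": 0, "jaw": 1},
  {"translation": [14.2, -1.1, 4], "spin": 0, "jaw": 1},
  {"translation": [14.2, -1.1, 4], "spin": 0, "jaw": 1},
  {"translation": [14.2, -1.1, 4], "spin": 0, "jaw": 1},
])

```text
time: 2.1
tool_pos: [0.4468, 0.259, 0.1997]
tool_rot: [-3.14, 0.001, 1.584]
contact_force: [-0.0, -0.7, 1.0]
opening: 0.092
grip_force: 0.0
```

```bash
python3 - <<'E'
from h import *
s=monitor.observe();p,d=read_camera('wrist');np.savez('pics/w1.npz',p=p,d=d);cv2.imwrite('pics/w1.png',p[:,:,::-1])
P=cloud('wrist',d,s);Z=P[...,2]
m=(abs(Z-.05)<.006)&(abs(P[...,0]-.446)<.06)&(P[...,1]<.318)&(P[...,1]>.18)
pts=P[m];r=cv2.minAreaRect(pts[:,:2].astype(np.float32));print(m.sum(),r,np.median(pts[:,2]))
go((.446,.2605,.035,91))
E
```

```text
1872 ((0.4477578401565552, 0.26405251026153564), (0.062108058482408524, 0.1069592759013176), 0.4160799980163574) 0.050567976894418415
t 2.15 tcp [0.4474 0.258  0.2004] yaw 90.65 open 0.092 F [0.9 0.  0.3]
(0.446, 0.2605, 0.035, 91) -> [ 0.27 -0.12 16.54] spin -0.3
```

View pics/w1.png

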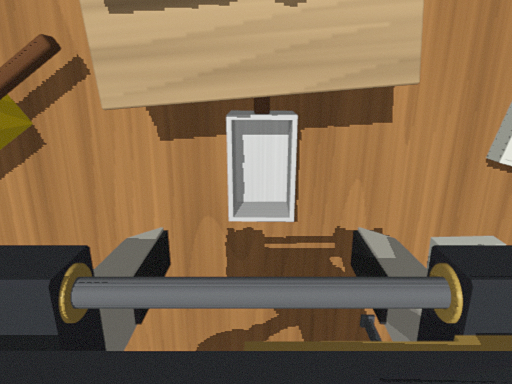

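The wrist view shows the box at (263,167), centred between the fingers and square to them, with its handle at (262,104) going under the riser. Going down.

>>> send_rows([
  {"translation": [0, 0, 4.5], "spin": 0, "jaw": 1},
  {"translation": [0, 0, 9], "spin": 0, "jaw": 1},
  {"translation": [0, 0, 13], "spin": 0, "jaw": 1},
  {"translation": [0, 0, 16.5], "spin": 0, "jaw": 1},
  {"translation": [0, 0, 18], "spin": 0, "jaw": 1},
])

```text
time: 2.65
tool_pos: [0.4469, 0.2556, 0.0183]
tool_rot: [-3.138, 0.002, 1.578]
contact_force: [-1.3, -0.9, -0.6]
opening: 0.092
grip_force: 0.0
```

>>> send_rows([
  {"translation": [0, 0, 0], "spin": 0, "jaw": 0.6},
  {"translation": [0, 0, 0], "spin": 0, "jaw": 0.6},
  {"translation": [0, 0, 0], "spin": 0, "jaw": 0.6},
  {"translation": [0, 0, 0], "spin": 0, "jaw": 0.6},
  {"translation": [0, 0, 0], "spin": 0, "jaw": 0.6},
], force=20)

```text
time: 3.15
tool_pos: [0.4484, 0.2582, 0.022]
tool_rot: [3.139, -0.0, 1.581]
contact_force: [0.2, -2.3, 6.7]
opening: 0.0617
grip_force: 20.0
```

>>> send_rows([
  {"translation": [0, 0, -1], "spin": 0, "jaw": 0.6},
  {"translation": [-4, 0, -1], "spin": 0, "jaw": 0.6},
  {"translation": [-8, 0, -1], "spin": 0, "jaw": 0.6},
  {"translation": [-12, 0, -1], "spin": 0, "jaw": 0.6},
  {"translation": [-14, 0, -1], "spin": 0, "jaw": 0.6},
])

```text
time: 3.65
tool_pos: [0.4489, 0.1159, 0.0314]
tool_rot: [3.141, 0.0, 1.58]
contact_force: [0.3, 0.2, -1.2]
opening: 0.062
grip_force: 20.0
```

>>> send_rows([
  {"translation": [0, -0.8, -1], "spin": -7, "jaw": 0.6},
  {"translation": [0, -1.6, -2], "spin": -15, "jaw": 0.6},
  {"translation": [0, -2.4, -2], "spin": -23, "jaw": 0.6},
  {"translation": [0, -3.2, -2], "spin": -31, "jaw": 0.6},
  {"translation": [0, -4, -2], "spin": -38, "jaw": 0.6},
])

```text
time: 4.15
tool_pos: [0.409, 0.1178, 0.0515]
tool_rot: [3.141, 0.001, 2.25]
contact_force: [-0.4, 0.2, -1.3]
opening: 0.0619
grip_force: 20.0
```

```bash
python3 -c "
from h import *
go((.50,.12,.03,180),(.50,.12,.020,180))"
```

```text
t 4.15 tcp [0.409  0.1178 0.0515] yaw 128.91 open 0.0619 F [-0.4  0.2 -1.3]
(0.5, 0.12, 0.03, 180) -> [-5.55  7.22  2.15] spin -51.1
(0.5, 0.12, 0.02, 180) -> [-5.55  7.22  3.15] spin -51.1
```

>>> send_rows([
  {"translation": [-1, 1.4, 0], "spin": -8, "jaw": 0.6},
  {"translation": [-2, 2.8, 0], "spin": -16, "jaw": 0.6},
  {"translation": [-3, 4.2, 0], "spin": -24, "jaw": 0.6},
  {"translation": [-4.2, 5.6, 0], "spin": -32, "jaw": 0.6},
  {"translation": [-5.5, 7.2, 0], "spin": -40, "jaw": 0.6},
])

```text
time: 4.65
tool_pos: [0.5002, 0.1198, 0.0514]
tool_rot: [3.142, 0.0, 2.948]
contact_force: [-0.0, -0.2, -1.2]
opening: 0.0617
grip_force: 20.0
```

```bash
python3 -c "
from h import *
go((.50,.12,.05,180),(.50,.12,.0205,180))"
```

```text
t 4.65 tcp [0.5002 0.1198 0.0514] yaw 168.93 open 0.0617 F [-0.  -0.2 -1.2]
(0.5, 0.12, 0.05, 180) -> [0.02 0.02 0.14] spin -11.1
(0.5, 0.12, 0.0205, 180) -> [0.02 0.02 3.09] spin -11.1
```

>>> send_rows([
  {"translation": [0, 0, 0.5], "spin": -6, "jaw": 0.6},
  {"translation": [0, 0, 1.2], "spin": -11, "jaw": 0.6},
  {"translation": [0, 0, 2], "spin": -11, "jaw": 0.6},
  {"translation": [0, 0, 2.6], "spin": -11, "jaw": 0.6},
  {"translation": [0, 0, 3], "spin": -11, "jaw": 0.6},
])

```text
time: 5.15
tool_pos: [0.4996, 0.1196, 0.0212]
tool_rot: [-3.141, 0.0, 3.133]
contact_force: [-8.5, -2.1, 28.3]
opening: 0.0615
grip_force: 20.0
```

>>> send_rows([
  {"translation": [0, 0, 0], "spin": 0, "jaw": 0.8},
  {"translation": [0, 0, 0], "spin": 0, "jaw": 0.9},
  {"translation": [0, 0, 0], "spin": 0, "jaw": 0.9},
  {"translation": [0, 0, -3], "spin": 0, "jaw": 0.9},
  {"translation": [0, 0, -7.5], "spin": 0, "jaw": 0.9},
])

```text
time: 5.65
tool_pos: [0.4978, 0.1194, 0.0944]
tool_rot: [-3.141, -0.006, 3.134]
contact_force: [1.8, 0.5, -0.1]
opening: 0.0827
grip_force: 0.0
```

```bash
python3 -c "
from h import *
go((.388,.12,.1,180),(.388,.12,.018,180),(.388,.12,.2,180))"
```

```text
t 5.65 tcp [0.4978 0.1194 0.0944] yaw 179.54 open 0.0827 F [ 1.8  0.5 -0.1]
(0.388, 0.12, 0.1, 180) -> [10.98 -0.03 -0.49] spin -0.5
(0.388, 0.12, 0.018, 180) -> [10.93 -0.02  7.71] spin -0.5
(0.388, 0.12, 0.2, 180) -> [ 11.04  -0.04 -10.49] spin -0.5
```

>>> send_rows([
  {"translation": [2.5, 0, -2], "spin": 0, "jaw": 0.9},
  {"translation": [5, 0, -5], "spin": 0, "jaw": 0.9},
  {"translation": [8, 0, -8], "spin": 0, "jaw": 0.9},
  {"translation": [11, 0, -8], "spin": 0, "jaw": 0.9},
  {"translation": [11, 0, -8], "spin": 0, "jaw": 0.9},
])

```text
time: 6.15
tool_pos: [0.3866, 0.1206, 0.1764]
tool_rot: [3.142, -0.0, 3.135]
contact_force: [0.6, -0.6, -0.1]
opening: 0.0827
grip_force: 0.0
```

```bash
python3 - <<'E'
from h import *
s=monitor.observe();p,d=read_camera('wrist');np.savez('pics/w2.npz',p=p,d=d);cv2.imwrite('pics/w2.png',p[:,:,::-1])
P=cloud('wrist',d,s);X,Y,Z=P[...,0],P[...,1],P[...,2]
m=(abs(Z-.05)<.006)&(abs(Y-.12)<.05)&(X>.44)&(X<.57)
r=cv2.minAreaRect(P[m][:,:2].astype(np.float32));print('rim',m.sum(),r,np.median(P[m][:,2]))
m=(abs(Z-.048)<.006)&(abs(Y-.12)<.02)&(X>.36)&(X<.437)
if m.sum()>10:
    r=cv2.minAreaRect(P[m][:,:2].astype(np.float32));print('handle',m.sum(),r,np.median(P[m][:,2]),np.polyfit(X[m],Y[m],1),np.median(Y[m]))
go((.388,.12,.018,180))
E
```

```text
rim 1564 ((0.49376770853996277, 0.11959096044301987), (0.06199393793940544, 0.10744307190179825), 89.54399871826172) 0.05033647560057136
handle 1355 ((0.39850059151649475, 0.12026266753673553), (0.013618658296763897, 0.07695794105529785), 89.9184799194336) 0.04858297475875334 [-0.00662598  0.12307885] 0.12027583368070384
t 6.2 tcp [0.3887 0.1205 0.1763] yaw 179.59 open 0.0826 F [0.3 0.4 0.4]
(0.388, 0.12, 0.018, 180) -> [ 0.09 -0.06 15.83] spin -0.4
```

View pics/w2.png

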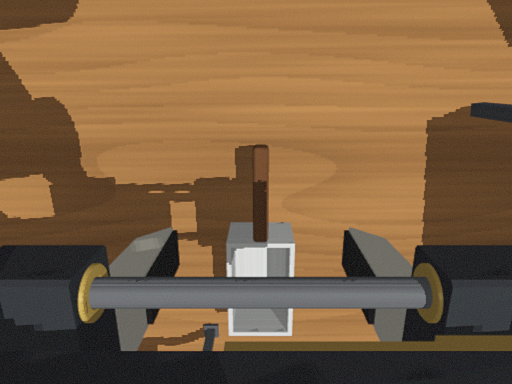

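The wrist view shows the handle from (260,147) to (260,240), centred between the fingers and square to them; the scoop's box is at (261,280).

>>> send_rows([
  {"translation": [0, 0, 4], "spin": 0, "jaw": 0.9},
  {"translation": [0, 0, 8], "spin": 0, "jaw": 0.8},
  {"translation": [0, 0, 12], "spin": 0, "jaw": 0.7},
  {"translation": [0, 0, 14.5], "spin": 0, "jaw": 0.6},
  {"translation": [0, 0, 15.8], "spin": 0, "jaw": 0.6},
])

```text
time: 6.7
tool_pos: [0.3893, 0.1202, 0.015]
tool_rot: [-3.141, -0.004, 3.134]
contact_force: [0.8, -0.1, 0.2]
opening: 0.0568
grip_force: 0.0
```

>>> send_rows([
  {"translation": [0, 0, 0], "spin": 0, "jaw": 0.1},
  {"translation": [0, 0, 0], "spin": 0, "jaw": 0.1},
  {"translation": [0, 0, 0], "spin": 0, "jaw": 0.1},
  {"translation": [0, 0, 0], "spin": 0, "jaw": 0.1},
  {"translation": [0, 0, 0], "spin": 0, "jaw": 0.1},
], force=40)

```text
time: 7.2
tool_pos: [0.3902, 0.1205, 0.0183]
tool_rot: [3.141, 0.002, 3.134]
contact_force: [0.4, -0.6, 0.4]
opening: 0.0198
grip_force: 0.0
```

```bash
python3 -c "
from h import *
go((.3887,.0095,.024,180),(.5095,.0095,.024,180),(.5095,.0095,.018,180))"
```

```text
t 7.2 tcp [0.3902 0.1205 0.0183] yaw 179.58 open 0.0198 F [ 0.4 -0.6  0.4]
(0.3887, 0.0095, 0.024, 180) -> [  0.06 -11.1   -0.57] spin -0.4
(0.5095, 0.0095, 0.024, 180) -> [-12.02 -11.01  -0.55] spin -0.4
(0.5095, 0.0095, 0.018, 180) -> [-12.02 -11.01   0.05] spin -0.4
```

>>> send_rows([
  {"translation": [0, 0, 0], "spin": 0, "jaw": 0.1},
  {"translation": [0, 0, 0], "spin": 0, "jaw": 0.1},
  {"translation": [0, 0, 0], "spin": 0, "jaw": 0.1},
  {"translation": [0, 0, -0.4], "spin": 0, "jaw": 0.1},
  {"translation": [0, 0, -0.8], "spin": 0, "jaw": 0.1},
])

```text
time: 7.7
tool_pos: [0.3893, 0.1204, 0.0258]
tool_rot: [-3.141, -0.001, 3.134]
contact_force: [-0.0, -0.2, -1.3]
opening: 0.0138
grip_force: 40.0
```

>>> send_rows([
  {"translation": [1, -2, 0], "spin": 0, "jaw": 0.1},
  {"translation": [1, -5, 0], "spin": 0, "jaw": 0.1},
  {"translation": [1, -8, 0], "spin": 0, "jaw": 0.1},
  {"translation": [1, -10.3, 0], "spin": 0, "jaw": 0.1},
  {"translation": [1, -11.1, 0], "spin": 0, "jaw": 0.1},
])

```text
time: 8.2
tool_pos: [0.3789, 0.008, 0.0259]
tool_rot: [-3.141, 0.0, 3.132]
contact_force: [0.1, 0.7, -1.2]
opening: 0.0135
grip_force: 40.0
```

```bash
python3 - <<'E'
from h import *
p,d=read_camera('scene');P=cloud('scene',d);X,Y,Z=P[...,0],P[...,1],P[...,2];np.savez('pics/s1.npz',p=p,d=d)
go((.511,.0095,.026,180),(.511,.0095,.0175,180))
cv2.imwrite('pics/s1.png',cv2.resize(p[120:312,120:376,::-1],(800,600)))
E
```

```text
t 8.25 tcp [0.379  0.008  0.0259] yaw 179.45 open 0.0137 F [ 0.3  0.4 -0.9]
(0.511, 0.0095, 0.026, 180) -> [-1.32e+01  2.80e-01 -1.00e-02] spin -0.6
(0.511, 0.0095, 0.0175, 180) -> [-13.2    0.28   0.84] spin -0.6
```

View pics/s1.png

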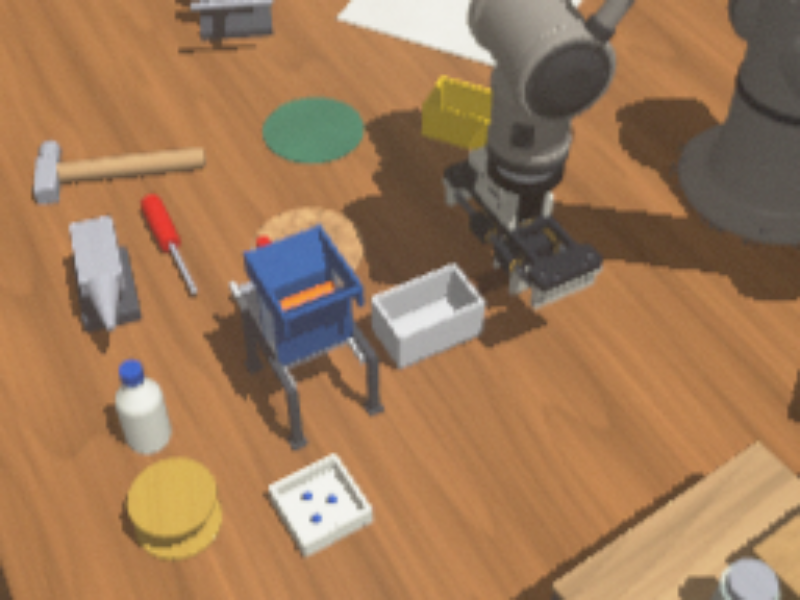

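The picture shows the scoop box held level at (428,315), lined up with the gap between the hopper's front legs at (295,440) and (373,405). Sliding it in.

>>> send_rows([
  {"translation": [-2.5, 0.1, 0], "spin": 0, "jaw": 0.1},
  {"translation": [-5, 0.2, 0], "spin": -0.5, "jaw": 0.1},
  {"translation": [-8, 0.3, 0], "spin": -0.5, "jaw": 0.1},
  {"translation": [-11, 0.3, 0], "spin": -0.5, "jaw": 0.1},
  {"translation": [-13.2, 0.3, 0], "spin": -0.5, "jaw": 0.1},
])

```text
time: 8.75
tool_pos: [0.5126, 0.0127, 0.0258]
tool_rot: [3.142, 0.001, -3.139]
contact_force: [-0.3, 0.1, -0.3]
opening: 0.0136
grip_force: 40.0
```

```bash
python3 - <<'E'
from h import *
go((.511,.0095,.0175,180))
E
```

```text
t 8.75 tcp [0.5126 0.0127 0.0258] yaw -179.87 open 0.0136 F [-0.3  0.1 -0.3]
(0.511, 0.0095, 0.0175, 180) -> [ 0.16 -0.32  0.83] spin 0.1
```

>>> send_rows([
  {"translation": [0.1, -0.2, 0], "spin": 0, "jaw": 0.1},
  {"translation": [0.1, -0.2, 0.3], "spin": 0, "jaw": 0.1},
  {"translation": [0.1, -0.2, 0.6], "spin": 0, "jaw": 0.1},
  {"translation": [0.1, -0.2, 0.7], "spin": 0, "jaw": 0.1},
  {"translation": [0.1, -0.2, 0.8], "spin": 0, "jaw": 0.1},
])

```text
time: 9.25
tool_pos: [0.5086, 0.0099, 0.0179]
tool_rot: [3.141, -0.002, -3.14]
contact_force: [-7.5, 0.5, 10.2]
opening: 0.0137
grip_force: 40.0
```

>>> send_rows([
  {"translation": [0, 0, 0], "spin": 0, "jaw": 0.4},
  {"translation": [0, 0, 0], "spin": 0, "jaw": 0.5},
  {"translation": [0, 0, 0], "spin": 0, "jaw": 0.5},
  {"translation": [0, 0, 0], "spin": 0, "jaw": 0.5},
  {"translation": [0, 0, -1], "spin": 0, "jaw": 0.5},
])

```text
time: 9.75
tool_pos: [0.509, 0.0096, 0.0271]
tool_rot: [3.141, -0.002, -3.14]
contact_force: [-0.3, 0.8, 0.0]
opening: 0.0449
grip_force: 0.0
```

>>> send_rows([
  {"translation": [0, 0, -4], "spin": 0, "jaw": 0.5},
  {"translation": [1, 0, -8], "spin": 0, "jaw": 0.5},
  {"translation": [3, 0, -12], "spin": 0, "jaw": 0.5},
  {"translation": [6, 0, -15], "spin": 0, "jaw": 0.5},
  {"translation": [9, 0, -18], "spin": 0, "jaw": 0.5},
])

```text
time: 10.25
tool_pos: [0.4189, 0.0094, 0.2097]
tool_rot: [-3.141, 0.001, -3.14]
contact_force: [0.5, -1.2, 0.6]
opening: 0.046
grip_force: 0.0
```

```bash
python3 - <<'E'
from h import *
s=monitor.observe();p,d=read_camera('wrist');P=cloud('wrist',d,s);X,Y,Z=P[...,0],P[...,1],P[...,2]
np.savez('pics/w3.npz',p=p,d=d)
m=(abs(Z-.048)<.006)&(abs(Y-.01)<.025)&(X>.44)&(X<.56)
if m.sum()>10:
    r=cv2.minAreaRect(P[m][:,:2].astype(np.float32));print('handle',m.sum(),r,np.median(P[m][:,2]),np.polyfit(X[m],Y[m],1),np.median(Y[m]),X[m].min())
cv2.imwrite('pics/w3.png',p[:,:,::-1])
p,d=read_camera('top');P=cloud('top',d);X,Y,Z=P[...,0],P[...,1],P[...,2];np.savez('pics/t3.npz',p=p,d=d)
h=cv2.cvtColor(p,cv2.COLOR_RGB2HSV);m=((h[...,0]<8)|(h[...,0]>172))&(h[...,1]>150)&(Z>.1)&(Z<.14)&(abs(X-.618)<.05)&(abs(Y+.08)<.06)
print('grip vis',m.sum(),np.median(X[m]),np.median(Y[m]))
go((.5,-.05,.2,135),(.617,-.085,.2,90),(.617,-.085,.097,90))
E
```

```text
handle 687 ((0.5063029527664185, 0.009585842490196228), (0.058215174823999405, 0.01331257726997137), 0.3807019591331482) 0.04846254818593104 [0.0117562  0.00395867] 0.010001999705790826 0.47721220653240604
grip vis 62 0.6154562577806614 -0.07769344350006788
t 10.35 tcp [0.4188 0.0095 0.212 ] yaw -179.91 open 0.0463 F [-0.1 -0.  -0.2]
(0.5, -0.05, 0.2, 135) -> [-8.1  -5.96  1.25] spin 45.1
(0.617, -0.085, 0.2, 90) -> [-19.8   -9.47   1.33] spin 90.1
(0.617, -0.085, 0.097, 90) -> [-19.73  -9.46  11.63] spin 90.1
```

View pics/w3.png

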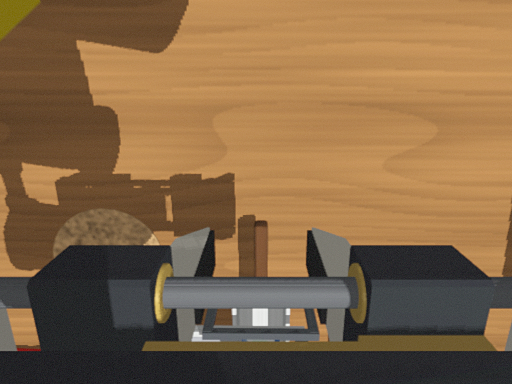

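The view shows the scoop's handle end at (261,222), pointing straight out from between the front legs; the box lies under the hopper at (260,315).

>>> send_rows([
  {"translation": [-2, -2, 0], "spin": 8, "jaw": 0.55},
  {"translation": [-5, -4.5, 0], "spin": 16, "jaw": 0.55},
  {"translation": [-8, -7, 0], "spin": 24, "jaw": 0.55},
  {"translation": [-11, -9, 0], "spin": 32, "jaw": 0.55},
  {"translation": [-13, -9.4, 0], "spin": 40, "jaw": 0.55},
])

```text
time: 10.85
tool_pos: [0.5519, -0.0867, 0.207]
tool_rot: [-3.141, 0.001, 2.437]
contact_force: [0.2, 0.7, 0.4]
opening: 0.0504
grip_force: 0.0
```

```bash
python3 - <<'E'
from h import *
go((.6165,-.084,.2,90))
E
```

```text
t 10.85 tcp [ 0.5519 -0.0867  0.207 ] yaw 139.63 open 0.0504 F [0.2 0.7 0.4]
(0.6165, -0.084, 0.2, 90) -> [-4.74  4.39  0.7 ] spin 49.6
```

>>> send_rows([
  {"translation": [-1, 1, 0], "spin": 8, "jaw": 0.55},
  {"translation": [-2, 2, 0], "spin": 16, "jaw": 0.55},
  {"translation": [-3, 3, 0], "spin": 24, "jaw": 0.55},
  {"translation": [-4, 3.8, 0], "spin": 32, "jaw": 0.55},
  {"translation": [-4.7, 4.4, 0], "spin": 40, "jaw": 0.55},
])

```text
time: 11.35
tool_pos: [0.6152, -0.0808, 0.2069]
tool_rot: [-3.141, -0.0, 1.741]
contact_force: [-0.4, -0.6, 0.6]
opening: 0.0507
grip_force: 0.0
```

>>> send_rows([
  {"translation": [0, 0, 0], "spin": 8, "jaw": 0.55},
  {"translation": [0, 0, 0], "spin": 9.6, "jaw": 0.55},
  {"translation": [0, 0, 0], "spin": 9.6, "jaw": 0.55},
  {"translation": [0, 0, 0], "spin": 9.6, "jaw": 0.55},
  {"translation": [0, 0, 0], "spin": 9.6, "jaw": 0.55},
])

```text
time: 11.85
tool_pos: [0.6142, -0.0809, 0.2078]
tool_rot: [3.141, 0.0, 1.581]
contact_force: [0.0, -0.2, 0.1]
opening: 0.0506
grip_force: 0.0
```

```bash
python3 - <<'E'
from h import *
s=monitor.observe();p,d=read_camera('wrist');P=cloud('wrist',d,s);X,Y,Z=P[...,0],P[...,1],P[...,2]
h=cv2.cvtColor(p,cv2.COLOR_RGB2HSV);m=((h[...,0]<8)|(h[...,0]>172))&(h[...,1]>150)&(abs(X-.618)<.05)&(abs(Y+.08)<.06)&(abs(Z-.126)<.004)
print(m.sum());
if m.sum()>10: print(cv2.minAreaRect(P[m][:,:2].astype(np.float32)))
go((.6165,-.084,.096,90))
E
```

```text
849
((0.6200575232505798, -0.07910771667957306), (0.03500034660100937, 0.013793193735182285), 88.9554214477539)
t 11.9 tcp [ 0.6142 -0.0809  0.2078] yaw 90.55 open 0.0508 F [-0.9 -0.   0.3]
(0.6165, -0.084, 0.096, 90) -> [-0.31  0.23 11.18] spin 0.6
```

>>> send_rows([
  {"translation": [-0.4, 0.4, 2], "spin": 0.5, "jaw": 0.55},
  {"translation": [-0.4, 0.4, 5], "spin": 0.5, "jaw": 0.55},
  {"translation": [-0.4, 0.4, 8], "spin": 0.5, "jaw": 0.55},
  {"translation": [-0.4, 0.4, 10], "spin": 0.5, "jaw": 0.55},
  {"translation": [-0.4, 0.4, 11], "spin": 0.5, "jaw": 0.55},
])

```text
time: 12.4
tool_pos: [0.6172, -0.0846, 0.0957]
tool_rot: [-3.139, -0.001, 1.571]
contact_force: [0.0, 0.8, 0.3]
opening: 0.0504
grip_force: 0.0
```

>>> send_rows([
  {"translation": [0, 0, 0], "spin": 0, "jaw": 0.1},
  {"translation": [0, 0, 0], "spin": 0, "jaw": 0.1},
  {"translation": [0, 0, 0], "spin": 0, "jaw": 0.1},
  {"translation": [0, 0, 0], "spin": 0, "jaw": 0.1},
  {"translation": [0, 0, 0], "spin": 0, "jaw": 0.1},
], force=25)

```text
time: 12.9
tool_pos: [0.6188, -0.0848, 0.0986]
tool_rot: [3.14, 0.0, 1.571]
contact_force: [8.2, 0.7, 0.7]
opening: 0.0151
grip_force: 5.8
```

>>> send_rows([
  {"translation": [0, 0, 0], "spin": 0, "jaw": 0.1},
  {"translation": [0, 0, 0], "spin": 0, "jaw": 0.1},
  {"translation": [0, 0, 0], "spin": 0, "jaw": 0.1},
  {"translation": [0, 0, 0], "spin": 0, "jaw": 0.1},
  {"translation": [0, 0, 0], "spin": 0, "jaw": 0.1},
])

```text
time: 13.4
tool_pos: [0.6195, -0.0849, 0.0986]
tool_rot: [3.138, 0.001, 1.57]
contact_force: [4.4, -0.1, 2.4]
opening: 0.0137
grip_force: 25.0
```

Gripped (13.7 mm opening). Opening the shutter: 5 cm along −y.

>>> send_rows([
  {"translation": [-1, 0, 0], "spin": 0, "jaw": 0.1},
  {"translation": [-2, 0, 0], "spin": 0, "jaw": 0.1},
  {"translation": [-3, 0, 0], "spin": 0, "jaw": 0.1},
  {"translation": [-4, 0, 0], "spin": 0, "jaw": 0.1},
  {"translation": [-5, 0, 0], "spin": 0, "jaw": 0.1},
])

```text
time: 13.9
tool_pos: [0.619, -0.135, 0.0985]
tool_rot: [3.14, 0.0, 1.571]
contact_force: [4.5, 1.5, 4.9]
opening: 0.0142
grip_force: 25.0
```

>>> send_rows([
  {"translation": [0, 0, 0], "spin": 0, "jaw": 0.1},
  {"translation": [0, 0, 0], "spin": 0, "jaw": 0.1},
  {"translation": [0, 0, 0], "spin": 0, "jaw": 0.1},
  {"translation": [0, 0, 0], "spin": 0, "jaw": 0.1},
  {"translation": [0, 0, 0], "spin": 0, "jaw": 0.1},
])

```text
time: 14.4
tool_pos: [0.619, -0.1358, 0.0985]
tool_rot: [3.139, 0.002, 1.57]
contact_force: [4.1, -2.3, 4.9]
opening: 0.0138
grip_force: 25.0
```

```bash
python3 - <<'E'
from h import *
p,d=read_camera('scene');q,e=read_camera('top')
a=p[150:290,180:330,::-1];b=q[110:210,200:330,::-1]
cv2.imwrite('pics/s4.png',np.hstack([cv2.resize(a,(400,400)),cv2.resize(b,(400,400))]))
go()
E
```

```text
t 14.5 tcp [ 0.6191 -0.1359  0.0986] yaw 89.96 open 0.0137 F [ 5.6 -2.6  5.2]
```

View pics/s4.png

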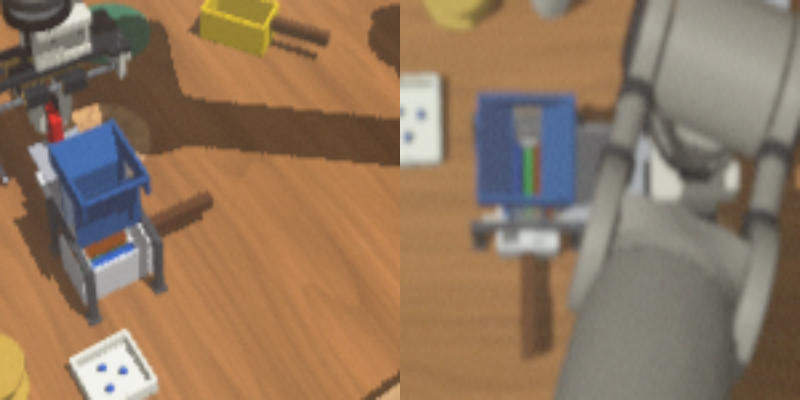

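Left half: orange and blue blanks lie in the scoop at (105,248). Right half: blue, green and orange all show through the throat at (528,168), so all three have dropped. Closing the shutter.

>>> send_rows([
  {"translation": [1, 0, 0], "spin": 0, "jaw": 0.1},
  {"translation": [2, 0, 0], "spin": 0, "jaw": 0.1},
  {"translation": [3, 0, 0], "spin": 0, "jaw": 0.1},
  {"translation": [4.2, 0, 0], "spin": 0, "jaw": 0.1},
  {"translation": [5.2, 0, 0], "spin": 0, "jaw": 0.1},
])

```text
time: 15.0
tool_pos: [0.6195, -0.0837, 0.0986]
tool_rot: [3.138, 0.003, 1.571]
contact_force: [4.0, -32.2, 8.0]
opening: 0.0141
grip_force: 25.0
```

>>> send_rows([
  {"translation": [0.1, 0, 0], "spin": 0, "jaw": 0.1},
  {"translation": [0.1, 0, 0], "spin": 0, "jaw": 0.1},
  {"translation": [0.1, 0, 0], "spin": 0, "jaw": 0.1},
  {"translation": [0.1, 0, 0], "spin": 0, "jaw": 0.1},
  {"translation": [0.1, 0, 0], "spin": 0, "jaw": 0.1},
])

```text
time: 15.5
tool_pos: [0.6195, -0.0837, 0.0985]
tool_rot: [3.138, 0.003, 1.57]
contact_force: [5.2, -4.7, 4.6]
opening: 0.0137
grip_force: 25.0
```

The −32 N reading shows the shutter against its closed stop. Releasing and going back to the handle.

>>> send_rows([
  {"translation": [0, 0, 0], "spin": 0, "jaw": 0.5},
  {"translation": [0, 0, 0], "spin": 0, "jaw": 0.5},
  {"translation": [0, 0, 0], "spin": 0, "jaw": 0.5},
  {"translation": [0, 0, 0], "spin": 0, "jaw": 0.5},
  {"translation": [0, 0, -2], "spin": 0, "jaw": 0.5},
])

```text
time: 16.0
tool_pos: [0.6161, -0.0812, 0.1149]
tool_rot: [-3.135, -0.002, 1.571]
contact_force: [-0.3, 0.8, 0.8]
opening: 0.0449
grip_force: 0.0
```

>>> send_rows([
  {"translation": [0, 0, -4], "spin": 0, "jaw": 0.5},
  {"translation": [0, 0, -7], "spin": 0, "jaw": 0.5},
  {"translation": [0, -3, -9.5], "spin": -8, "jaw": 0.5},
  {"translation": [0, -7, -9.5], "spin": -16, "jaw": 0.5},
  {"translation": [0, -11, -9.5], "spin": -24, "jaw": 0.5},
])

```text
time: 16.5
tool_pos: [0.507, -0.0816, 0.2131]
tool_rot: [3.141, 0.001, 1.996]
contact_force: [0.1, -0.3, 0.4]
opening: 0.0455
grip_force: 0.0
```

```bash
python3 - <<'E'
from h import *
go((.46,-.03,.2,150),(.42,.01,.2,180))
E
```

```text
t 16.5 tcp [ 0.507  -0.0816  0.2131] yaw 114.34 open 0.0455 F [ 0.1 -0.3  0.4]
(0.46, -0.03, 0.2, 150) -> [ 6.64 -2.16  1.3 ] spin -35.7
(0.42, 0.01, 0.2, 180) -> [11.93 -4.16  1.3 ] spin -65.7
```

>>> send_rows([
  {"translation": [2.4, -0.8, 0], "spin": -8, "jaw": 0.5},
  {"translation": [4.8, -1.6, 0], "spin": -16, "jaw": 0.5},
  {"translation": [7.2, -2.5, 0], "spin": -24, "jaw": 0.5},
  {"translation": [9.6, -3.3, 0], "spin": -32, "jaw": 0.5},
  {"translation": [11.9, -4.2, 0], "spin": -40, "jaw": 0.5},
])

```text
time: 17.0
tool_pos: [0.4204, 0.0107, 0.2126]
tool_rot: [-3.141, -0.001, 2.693]
contact_force: [-0.2, 0.3, 0.2]
opening: 0.0458
grip_force: 0.0
```

>>> send_rows([
  {"translation": [0, 0, 0], "spin": -8, "jaw": 0.5},
  {"translation": [0, 0, 0], "spin": -16, "jaw": 0.5},
  {"translation": [0, 0, 0], "spin": -24, "jaw": 0.5},
  {"translation": [0, 0, 0], "spin": -25.5, "jaw": 0.5},
  {"translation": [0, 0, 0], "spin": -25.5, "jaw": 0.5},
])

```text
time: 17.5
tool_pos: [0.4213, 0.01, 0.2126]
tool_rot: [-3.142, -0.0, 3.13]
contact_force: [-0.4, 0.9, 0.0]
opening: 0.0458
grip_force: 0.0
```

```bash
python3 - <<'E'
from h import *
s=monitor.observe();p,d=read_camera('wrist');P=cloud('wrist',d,s);X,Y,Z=P[...,0],P[...,1],P[...,2]
m=(abs(Z-.048)<.006)&(abs(Y-.01)<.025)&(X>.44)&(X<.56)
print('handle',m.sum(),np.polyfit(X[m],Y[m],1),np.median(Y[m]),X[m].min())
q,e=read_camera('top');P=cloud('top',e);X,Y,Z=P[...,0],P[...,1],P[...,2];h=cv2.cvtColor(q,cv2.COLOR_RGB2HSV);m=((h[...,0]<8)|(h[...,0]>172))&(h[...,1]>150)&(Z>.1)&(Z<.14)&(abs(X-.618)<.05)&(abs(Y+.08)<.06)
print('grip vis',m.sum(),np.median(X[m]),np.median(Y[m]))
go((.506,.010,.2,180),(.506,.0100,.018,180))
E
```

```text
handle 736 [0.00899342 0.00550286] 0.01005575466910714 0.477571530205428
grip vis 61 0.615639763649539 -0.07780173906843758
t 17.6 tcp [0.4215 0.0099 0.2126] yaw 179.32 open 0.0457 F [ 0.1 -0.4 -1.5]
(0.506, 0.01, 0.2, 180) -> [-8.45  0.11  1.26] spin -0.7
(0.506, 0.01, 0.018, 180) -> [-8.46  0.11 19.46] spin -0.7
```

>>> send_rows([
  {"translation": [-3, 0, 3], "spin": -0.5, "jaw": 0.5},
  {"translation": [-6, 0.1, 6], "spin": -0.5, "jaw": 0.5},
  {"translation": [-8, 0.1, 10], "spin": -0.5, "jaw": 0.5},
  {"translation": [-8.4, 0.1, 14], "spin": -0.5, "jaw": 0.5},
  {"translation": [-8.4, 0.1, 17.5], "spin": -0.5, "jaw": 0.5},
])

```text
time: 18.1
tool_pos: [0.5059, 0.0101, 0.0356]
tool_rot: [-3.142, -0.001, 3.139]
contact_force: [0.7, -0.0, -0.2]
opening: 0.0458
grip_force: 0.0
```

>>> send_rows([
  {"translation": [0, 0, 1], "spin": 0, "jaw": 0.5},
  {"translation": [0, 0, 1.9], "spin": 0, "jaw": 0.5},
  {"translation": [0, 0, 1.9], "spin": 0, "jaw": 0.1},
  {"translation": [0, 0, 1.9], "spin": 0, "jaw": 0.1},
  {"translation": [0, 0, 1.9], "spin": 0, "jaw": 0.1},
], force=50)

```text
time: 18.6
tool_pos: [0.5066, 0.01, 0.0202]
tool_rot: [-3.141, 0.003, 3.141]
contact_force: [-0.3, 0.0, -0.1]
opening: 0.0265
grip_force: 0.0
```

>>> send_rows([
  {"translation": [0, 0, 0], "spin": 0, "jaw": 0.1},
  {"translation": [0, 0, 0], "spin": 0, "jaw": 0.1},
  {"translation": [0, 0, 0], "spin": 0, "jaw": 0.1},
  {"translation": [0, 0, 0], "spin": 0, "jaw": 0.1},
  {"translation": [0, 0, 0], "spin": 0, "jaw": 0.1},
])

```text
time: 19.1
tool_pos: [0.5059, 0.0101, 0.0193]
tool_rot: [-3.141, 0.001, 3.141]
contact_force: [-0.9, 0.8, 6.4]
opening: 0.0138
grip_force: 50.0
```

>>> send_rows([
  {"translation": [0, 0, -0.4], "spin": 0, "jaw": 0.1},
  {"translation": [0, 0, -0.8], "spin": 0, "jaw": 0.1},
  {"translation": [0.6, 0, -0.8], "spin": 0, "jaw": 0.1},
  {"translation": [2, 0, -0.8], "spin": 0, "jaw": 0.1},
  {"translation": [4, 0, -0.8], "spin": 0, "jaw": 0.1},
])

```text
time: 19.6
tool_pos: [0.4651, 0.0101, 0.0265]
tool_rot: [-3.141, 0.0, 3.141]
contact_force: [-0.7, -0.4, -1.9]
opening: 0.0136
grip_force: 50.0
```

>>> send_rows([
  {"translation": [2, 0, 0], "spin": 0, "jaw": 0.1},
  {"translation": [4, 0, 0], "spin": 0, "jaw": 0.1},
  {"translation": [6, 0, 0], "spin": 0, "jaw": 0.1},
  {"translation": [8, 0, 0], "spin": 0, "jaw": 0.1},
  {"translation": [9, 0, 0], "spin": 0, "jaw": 0.1},
])

```text
time: 20.1
tool_pos: [0.373, 0.0105, 0.0265]
tool_rot: [3.141, -0.003, 3.141]
contact_force: [-0.0, -0.3, -1.7]
opening: 0.0136
grip_force: 50.0
```

>>> send_rows([
  {"translation": [0, -1, -0.5], "spin": 0, "jaw": 0.1},
  {"translation": [0, -3, -1], "spin": 0, "jaw": 0.1},
  {"translation": [0, -5.5, -1.5], "spin": 0, "jaw": 0.1},
  {"translation": [0, -8, -1.5], "spin": 0, "jaw": 0.1},
  {"translation": [0, -10, -1.5], "spin": 0, "jaw": 0.1},
])

```text
time: 20.6
tool_pos: [0.377, -0.0923, 0.0424]
tool_rot: [-3.14, 0.003, 3.141]
contact_force: [0.3, 0.3, -1.6]
opening: 0.0138
grip_force: 50.0
```

```bash
python3 - <<'E'
from h import *
p,d=read_camera('scene')
a=p[110:270,150:350,::-1];cv2.imwrite('pics/s5.png',cv2.resize(a,(750,600)))
q,e=read_camera('top');P=cloud('top',e);X,Y,Z=P[...,0],P[...,1],P[...,2];np.savez('pics/t5.npz',p=q,d=e)
hs=cv2.cvtColor(q,cv2.COLOR_RGB2HSV)
for n,a,b in (('green',45,85),('blue',100,130),('orange',4,13)):
    m=(hs[...,0]>a)&(hs[...,0]<b)&(hs[...,1]>150)&(abs(X-.484)<.05)&(abs(Y+.09)<.04)&(Z>.03)
    print(n,m.sum(),np.median(P[m],0) if m.sum() else '')
go((.432,-.1686,.04,180),(.432,-.1686,.0225,180))
E
```

```text
green 0 
blue 3 [ 0.50155694 -0.07423179  0.0654752 ]
orange 0 
t 20.7 tcp [ 0.3773 -0.0929  0.0423] yaw 179.82 open 0.0132 F [-0.  -0.4 -1.9]
(0.432, -0.1686, 0.04, 180) -> [-5.49 -7.55  0.26] spin -0.2
(0.432, -0.1686, 0.0225, 180) -> [-5.48 -7.54  2.01] spin -0.2
```

View pics/s5.png

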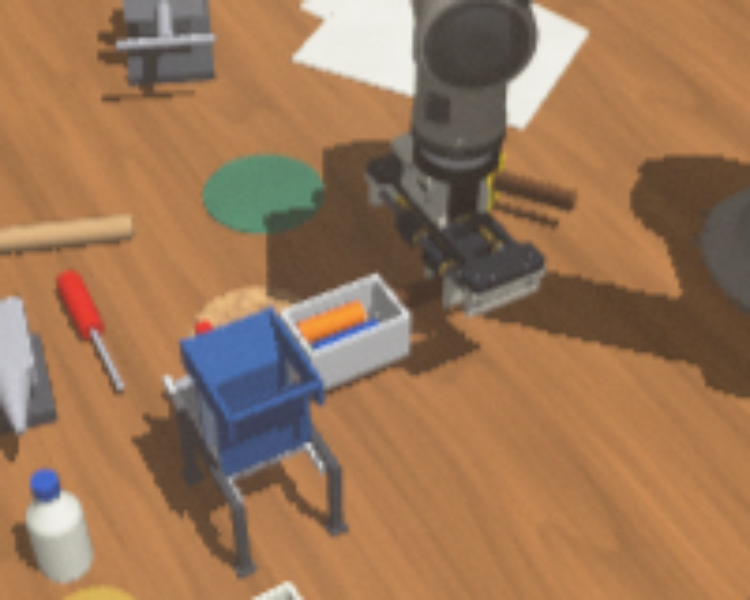

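Orange and blue blanks lie in the level scoop at (340,325), below its rim; the hopper is untouched. Moving sideways, then forward onto the mat.

>>> send_rows([
  {"translation": [0, -1.5, 0], "spin": 0, "jaw": 0.1},
  {"translation": [0, -3.5, 0], "spin": 0, "jaw": 0.1},
  {"translation": [0, -5.5, 0], "spin": 0, "jaw": 0.1},
  {"translation": [0, -7, 0], "spin": 0, "jaw": 0.1},
  {"translation": [0, -7.5, 0], "spin": 0, "jaw": 0.1},
])

```text
time: 21.2
tool_pos: [0.3764, -0.1664, 0.042]
tool_rot: [-3.14, 0.001, 3.14]
contact_force: [0.4, 0.2, -2.1]
opening: 0.0138
grip_force: 50.0
```

>>> send_rows([
  {"translation": [-1, 0, 0], "spin": 0, "jaw": 0.1},
  {"translation": [-3, 0, 0], "spin": 0, "jaw": 0.1},
  {"translation": [-4.8, 0, 0], "spin": 0, "jaw": 0.1},
  {"translation": [-5.5, 0, 0.4], "spin": 0, "jaw": 0.1},
  {"translation": [-5.5, 0, 0.9], "spin": 0, "jaw": 0.1},
])

```text
time: 21.7
tool_pos: [0.4315, -0.1642, 0.0324]
tool_rot: [-3.141, 0.001, -3.14]
contact_force: [0.1, -0.2, -2.1]
opening: 0.0133
grip_force: 50.0
```

>>> send_rows([
  {"translation": [0, 0, 0.3], "spin": 0, "jaw": 0.1},
  {"translation": [0, 0, 0.6], "spin": 0, "jaw": 0.1},
  {"translation": [0, 0, 0.8], "spin": 0, "jaw": 0.1},
  {"translation": [0, 0, 1], "spin": 0, "jaw": 0.1},
  {"translation": [0, 0, 1.1], "spin": 0, "jaw": 0.1},
])

```text
time: 22.2
tool_pos: [0.4299, -0.1649, 0.0221]
tool_rot: [3.142, -0.001, 3.141]
contact_force: [-6.5, 0.1, 12.6]
opening: 0.0134
grip_force: 50.0
```

```bash
python3 - <<'E'
from h import *
q,e=read_camera('top');P=cloud('top',e);X,Y,Z=P[...,0],P[...,1],P[...,2];np.savez('pics/t6.npz',p=q,d=e)
m=(abs(Z-.053)<.006)&(abs(X-.54)<.08)&(abs(Y+.1686)<.05)
print('rim',m.sum(),cv2.minAreaRect(P[m][:,:2].astype(np.float32)) if m.sum() else'',np.median(Z[m]))
go((.432,-.1686,.0225,180))
E
```

```text
rim 99 ((0.5377441644668579, -0.16539961099624634), (0.06135179102420807, 0.09607219696044922), 89.5105209350586) 0.05263086829145913
t 22.25 tcp [ 0.43   -0.1649  0.0222] yaw 179.97 open 0.0139 F [-5.8  2.  10. ]
(0.432, -0.1686, 0.0225, 180) -> [-0.2  -0.37 -0.03] spin -0.0
```

The box centre is at (0.538, −0.165), within 5 mm of the mat's centre, and it rests on the mat. Releasing and withdrawing.

>>> send_rows([
  {"translation": [0, 0, 0], "spin": 0, "jaw": 0.4},
  {"translation": [0, 0, 0], "spin": 0, "jaw": 0.5},
  {"translation": [0, 0, 0], "spin": 0, "jaw": 0.5},
  {"translation": [0, 0, 0], "spin": 0, "jaw": 0.5},
  {"translation": [0, 0, 0], "spin": 0, "jaw": 0.5},
])

```text
time: 22.75
tool_pos: [0.4305, -0.1649, 0.0217]
tool_rot: [-3.141, 0.0, 3.141]
contact_force: [-1.2, 0.3, -0.4]
opening: 0.045
grip_force: 0.0
```

>>> send_rows([
  {"translation": [0, 0, -2], "spin": 0, "jaw": 0.5},
  {"translation": [0, 0, -5], "spin": 0, "jaw": 0.5},
  {"translation": [0, 0, -9], "spin": 0, "jaw": 0.5},
  {"translation": [0, 0, -13], "spin": 0, "jaw": 0.5},
  {"translation": [2, 0, -16], "spin": 0, "jaw": 0.5},
])

```text
time: 23.25
tool_pos: [0.4122, -0.1654, 0.1842]
tool_rot: [-3.139, 0.004, -3.141]
contact_force: [-0.4, -1.2, -0.5]
opening: 0.0457
grip_force: 0.0
```

>>> send_rows([
  {"translation": [2, -2, -2], "spin": 0, "jaw": 0.5},
  {"translation": [4, -6, -2], "spin": 0, "jaw": 0.5},
  {"translation": [4, -10, -2], "spin": 0, "jaw": 0.5},
  {"translation": [4, -12, -2], "spin": 0, "jaw": 0.5},
  {"translation": [4, -12, -2], "spin": 0, "jaw": 0.5},
])

```text
time: 23.75
tool_pos: [0.3702, -0.2871, 0.2016]
tool_rot: [-3.141, 0.0, 3.138]
contact_force: [-0.2, 0.9, -0.1]
opening: 0.0459
grip_force: 0.0
```

```bash
python3 - <<'E'
from h import *
q,e=read_camera('top');P=cloud('top',e);X,Y,Z=P[...,0],P[...,1],P[...,2];h=cv2.cvtColor(q,cv2.COLOR_RGB2HSV)
m=(abs(Z-.053)<.005)&(abs(X-.54)<.08)&(abs(Y+.1686)<.05)
print('rim',m.sum(),cv2.minAreaRect(P[m][:,:2].astype(np.float32)),np.median(Z[m]))
m=((h[...,0]<8)|(h[...,0]>172))&(h[...,1]>150)&(Z>.1)&(Z<.14)&(abs(X-.618)<.05)&(abs(Y+.08)<.06)
print('grip',m.sum(),np.median(X[m]),np.median(Y[m]))
cv2.imwrite('pics/t7.png',cv2.resize(q[100:250,200:400,::-1],(800,600)))
go()
E
```

```text
rim 149 ((0.5237835645675659, -0.16519083082675934), (0.060831353068351746, 0.12475178390741348), 89.50806427001953) 0.053002617898722404
grip 62 0.6156582601989684 -0.07775100981952322
t 23.8 tcp [ 0.3701 -0.2853  0.2014] yaw 179.86 open 0.046 F [ 0.1  0.4 -0.6]
```

View pics/t7.png

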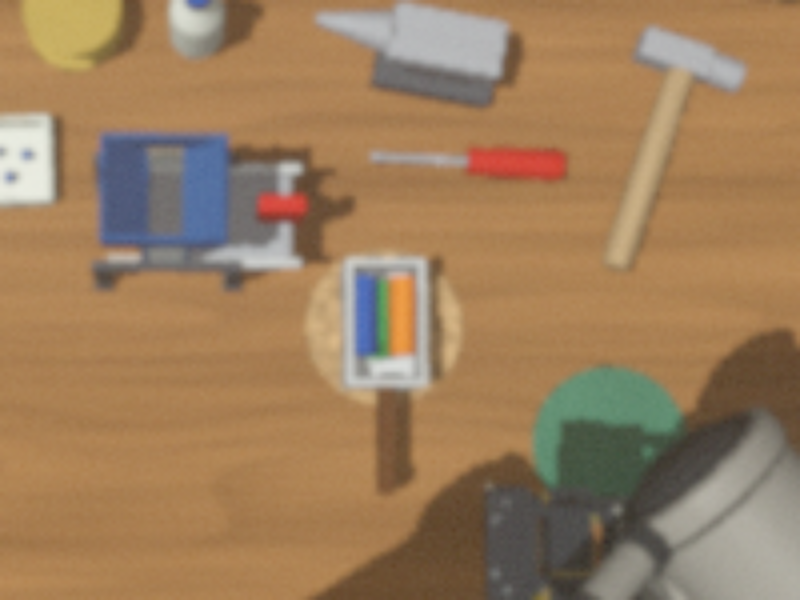

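The picture shows the scoop on the cork mat at (387,322), with the blue, green and orange blanks inside. The shutter is shut and the gripper is clear.

```bash
python3 -c "
from h import *
print(job.hand_in())"
```

```text
the job is handed in; nothing more can be done
None
```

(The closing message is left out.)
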